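# Unlatch and open the slide case

### The job

Open the green slide case: gently lift the red paddle on its front, without forcing it, until the hidden pawl lets go and the lid pops ajar, then ease the paddle back down to rest rather than letting it snap. Then swing the lid by its black knob until it stands fully upright or leans back, let go, and leave the paddle down and the things around the case where they are.

Things in the scene. Friction and masses are not known exactly. Their poses are not given: they have to be found in the camera images.
- case: Dark green case fixed to the bench, 160 mm deep (x) x 240 wide (y) x 110 high without its lid. Origin: centre of its underside; x points from its latch side (front) to its hinge side (back), z up. A black latch housing (100 mm wide, 36 deep, 26 to 100 mm above the bench) is on the middle of its front; the housing's front is 116 mm before the origin
- paddle: Red paddle sticking out of the housing to the front: blade 30 mm wide, 7 thick, ending in a grip roll 36 mm long (along the case's y), 18 mm thick. Origin on its pivot, which runs along the case's y, 95 mm before the case's origin, 80 mm above the bench. Pinched on the roll's ends (tool down, fingers closing along the case's y, grip 15 to 20 N) it turns between the pads
- handle_grip (a point): Centre of the paddle's grip roll, 65 mm from the pivot, 64 mm above the bench when the paddle is at rest
- paddle_angle (a joint): Paddle angle (rad): 0 at rest, grows as the roll is lifted. Behind it is an unseen free play, different each time: the roll lifts with 1 to 2 N until, at 0.01 to 0.33 rad, it takes up the sprung pawl (then 6 to 10 N); 0.2 rad later the pawl frees the lid, and only 0.04 rad beyond is a hard stop. Rubbing of pinching pads adds about 3 N at the wrist. Snaps back if let go raised
- lid_angle (a joint): Opening angle of the lid (rad): 0 shut, about 0.1 once popped ajar by its kick spring, 1.57 upright, 1.75 at its stop. Hinge with friction: it stays where it is left; lifting it takes about 4 to 6 N at the knob. While the pawl holds it, it cannot be opened
- lid_hinge (a point): Middle of the lid's hinge axis, which runs along the case's y on its back rim, 80 mm behind the case's origin and 110 mm above the bench
- lid: Lid: dark green panel 164 x 246 x 12 mm. Origin on its hinge axis, on its underside; shut, its axes are the case's: it reaches 165 mm to the front (-x), z points out of its top. A black knob, 18 mm (x) x 26 wide (y) x 34 high, stands on its top 135 mm from the hinge.
- knob_grip (a point): Grip point in the lid's black knob, 22 mm above the knob's foot, 135 mm from the hinge along the lid and 34 mm above the hinge's level when shut. Pinched on its sides along the case's y with the tool down (grip about 20 N), it turns between the pads as the lid swings
- counter: Green cell counter, 110 x 200 x 60 mm, loose on the bench. Origin: centre of its underside
- jar: Amber jar, 56 mm in diameter, 85 mm high, loose. Origin: centre of its underside
- pencup: Black pen cup, 60 mm in diameter, 85 mm high (pens to 127 mm), loose. Origin: centre of its underside
- blade_angle (a joint): Bend of the springy red plastic blade (rad): 0 unloaded, grows with the upward pull on the roll by 0.0022 rad per N. The blade cracks at 0.03 rad: a pull of about 13 N, felt at the wrist as about 16 N when the roll is pinched

How it is judged (in metres and radians):
On the way, in this order (a step that is already met when the one before it is completed fails the run):
1. the paddle is lifted and the lid pops ajar (value of joint lid_angle above 0.05 rad and value of joint paddle_angle above 0.15 rad), for 0.1 s.
2. the paddle is eased back down (value of joint paddle_angle below 0.06 rad), for 0.2 s.
3. the lid stands open (value of joint lid_angle above 1.4 rad), for 0.1 s.
At the end, for the whole second after the job is handed in: The lid stands at 80 degrees or more and stays there, the paddle is back down at rest (within 0.06 rad), and the cell counter, jar and pen cup stand within 15 mm of where they were (value of joint lid_angle above 1.4 rad and value of joint paddle_angle below 0.06 rad and distance of each of jar, pencup, counter from where it was at the start of the episode below 0.015 m); the robot touches nothing.
It fails at once if the paddle is forced: its blade is bent past 0.03 rad, as about 13 N of lift does (value of joint blade_angle above 0.03 rad).
It fails at once if the paddle is let go while raised and snaps back (faster than 3 rad/s) (value of joint paddle_angle above 0.15 rad and velocity of joint paddle_angle below -3 rad/s).
It fails at once if a bystander is moved more than 40 mm (distance of any of jar, pencup, counter from where it was at the start of the episode above 0.04 m).
It also fails if it takes over 72 s, if anything falls off the work surface, if the arm or the gripper's body presses on something with over 40 N, if the wrist force passes 120 N, or if a joint passes its speed limit or range.

### The arm

A 6-joint arm with a two-finger parallel gripper is mounted at the origin on the work surface. World frame = base frame: x ahead of the robot, y to its left, z up, the work surface at z = 0. Lengths are in mm, angles in rad, forces in N, time in s.
With the tool pointing down it reaches from about 275 to 775 mm from the base axis. Payload 14.6 kg.
Tool frame: the origin (TCP) lies midway between the tips of the shut fingers; the grasp point (between the pads) lies 19 mm behind it (grip_depth is the distance from the TCP to the grasp point, in mm); z points along the fingers, y is the line along which they close (so a half turn about z gives the same grasp; the last joint's range is limited). The gripper opens to 85 mm and grips with 20 to 120 N. Pads are 22 mm wide; open, the fingers measure 114 mm over their backs; the gripper's body (76 mm by 85 mm) begins 54 mm behind the grasp point. The pads swing forward as they close: fully open they stand 13 mm farther back than shut.
Start: joints at [-1.396, 0.263, -0.048, 1.259, 0, 1.415], TCP at [170.017, -496.712, 231.278] pointing down, gripper open.
Joint ranges: [-2.65, 2.65], [-0.89, 1.7], [-1.18, 1.37], [-2.13, 2.11], [-1.35, 1.29], [-3.14, 3.14]. Speed limits (rad/s): [1.89, 1.89, 2.57, 2.79, 3.14, 3.14].

### API

Orientations are given as a unit quaternion [w, x, y, z].
In Python, from workcell import get_obs, get_image, close_job, grip_depth gives the robot as it stands. The module is installed in compiled form; this text tells all that it offers.
- The arm moves only by the tool send_rows, never from a script. Its argument "plan" is a list of rows, each an object of numbers: "x", "y", "z": the shift along the world's x, y, z in units of 50 mm (1.0 is 50 mm); "turn": the turn about the world's z in units of 8 degrees (1.0 is 8 degrees); "grip": the opening, from 0 (shut) to 1 (fully open). A call has 1 to 8 rows; each row is the pose to reach, as a shift and turn from the pose commanded when the call began; what a row does not reach only later rows make up. A row lasts 1/10 s, in which the tool goes at most 50 mm and 8.59 degrees, less where a joint would pass 70% of its speed; a pose out of reach is approached as far as the arm can. A call with a gripper value outside its range is refused whole. The fingers move at their own pace and stop on an object; "squeeze" is the grip in N (left out, the last holds). Time passes only in rows, so rows that repeat a pose let the fingers close. It gives the time, the measured TCP pose, the force, the opening and the grip force at its end, in the units of the state.
- get_obs(): the state, without advancing time (a new reading comes with each control period).
- get_image(name): name is "side" or "top" or "wrist"; returns a dict with "image" (420x560x3 uint8, blue, green, red), "fovy" (degrees; the focal length in pixels is half the picture's height over the tangent of half this angle, whatever the lens; pixels are square), "cx", "cy" (the principal point, pixels), "dist_coeffs" ([k1, k2, p1, p2, k3] as OpenCV has them; the pictures are not rectified), "rvec" (rotation vector, rad) and "tvec" (3), from world to camera coordinates, as OpenCV has them. Camera axes: x right, y down, z forward; pixel columns grow to the right and rows downward; lengths in mm; the calibration is good to about 2 mm. A picture is of the moment at which its call begins. There is no depth.
- close_job(): hands the job in; it is judged then, once.
The state is a dict: "time_s": time; "joint_pos": joint angles; "qvel": joint speeds; "tau": joint torques, N m; "tcp_pos": TCP position; "tcp_rot": TCP orientation; "force": force on the tool from outside, world axes, zero at the start; "ft_torque": the same for the moment, N m; "grip_width": opening from 0.0 (shut) to 1.0 (fully open); "finger_force": force on a finger pad.
Only numpy, scipy, OpenCV 4.12 (cv2) and the standard library are available. Lean on these libraries where they do the work, as an engineer would, in place of code of your own. Each camera call takes 0.05 s, during which the arm holds its last target. There are 200 camera calls.

## Working session

There is one attempt and no reset: what is moved stays moved. The work goes in short steps, Python scripts to look and compute and a tool call to move; the robot and the scene stay as the last step left them, time stands still between calls to the robot, and variables do not carry over. Pictures are saved under pics/ and viewed, at most 10 in all, crops included, and the job is handed in when it is done.

Besides the shell and the picture viewer there is one more tool, called after "Call:" in YAML: its name, and indented under it one key for each argument. send_rows: Moves the arm, as the interface text tells. Its arguments: {"type":"object","properties":{"plan":{"type":"array"},"squeeze":{"type":"number"}},"required":["plan"]}

```bash
mkdir -p pics; cat > h.py <<'E'
import numpy as np,cv2
from workcell import get_obs,get_image,grip_depth
def cam(d):
    im=d["image"];h,w=im.shape[:2];f=h/2/np.tan(np.radians(d["fovy"])/2)
    K=np.array([[f,0,d["cx"]],[0,f,d["cy"]],[0,0,1]]);R=cv2.Rodrigues(np.array(d["rvec"],float))[0]
    return K,np.array(d["dist_coeffs"],float),R,np.array(d["tvec"],float).ravel()
def ray(d,p):
    K,D,R,t=cam(d);n=cv2.undistortPoints(np.array(p,float).reshape(-1,1,2),K,D).reshape(-1,2)
    v=np.c_[n,np.ones(len(n))]@R
    return -R.T@t,v/np.linalg.norm(v,axis=1)[:,None]
def plane(d,p,z):
    c,v=ray(d,p);return c+v*((z-c[2])/v[:,2])[:,None]
def tri(rs):
    A=np.zeros((3,3));b=np.zeros(3)
    for c,v in rs:
        M=np.eye(3)-np.outer(v,v);A+=M;b+=M@c
    return np.linalg.solve(A,b)
def proj(d,P):
    K,D,R,t=cam(d);return cv2.projectPoints(np.array(P,float).reshape(-1,1,3),np.array(d["rvec"],float),t,K,D)[0].reshape(-1,2)
E
python3 - <<'E'
from h import *
import pickle
ds={n:get_image(n) for n in("side","top","wrist")}
pickle.dump(ds,open("d0.pkl","wb"))
for n in ds: cv2.imwrite(f"pics/{n}0.png",ds[n]["image"]); c=cam(ds[n]);print(n,-c[2].T@c[3],ds[n]["fovy"],c[1])
o=get_obs();print({k:np.round(v,3) for k,v in o.items()},grip_depth)
E
```

```text
side [ 319.1502906  -697.41339161  594.73288077] 55.036291607954134 [-0.0089344  0.         0.         0.         0.       ]
top [ 442.26369647   12.91887976 1172.88392304] 47.90806126755513 [-0.04175027  0.          0.          0.          0.        ]
wrist [ 247.13702677 -470.96078801  373.82389536] 62.88141843522745 [-9.41027507e-05  0.00000000e+00  0.00000000e+00  0.00000000e+00
  0.00000000e+00]
{'time_s': np.float64(0.15), 'joint_pos': array([-1.396,  0.263, -0.049,  1.259, -0.   ,  1.416]), 'qvel': array([ 0.001, -0.   ,  0.002,  0.   ,  0.001, -0.   ]), 'tau': array([ 4.0000e-03, -6.3782e+01,  3.8465e+01,  1.0000e-02,  0.0000e+00,
        0.0000e+00]), 'tcp_pos': array([ 169.972, -496.541,  230.939]), 'tcp_rot': array([-0.   ,  0.986,  0.164, -0.   ]), 'force': array([ 0.136, -0.038, -0.627]), 'ft_torque': array([ 0.035, -0.01 , -0.014]), 'finger_force': np.float64(0.0), 'grip_width': np.float64(0.996)} 18.700000000000003
```

View pics/top0.png

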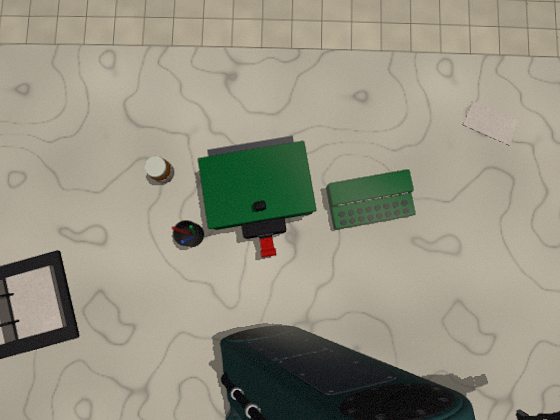

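View pics/side0.png

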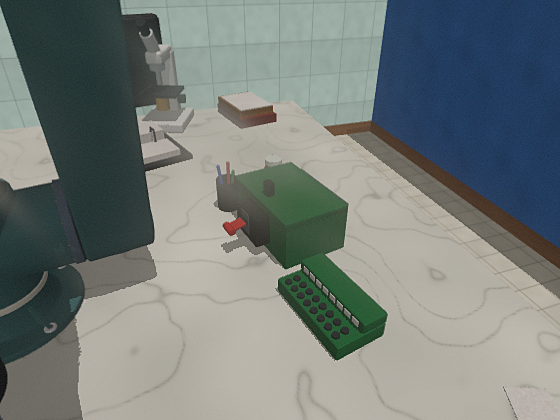

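The top view shows the case near (257,185), with the knob at (259,206), paddle at (268,246), jar at (158,168), cup at (188,234) and counter at (371,200). The side view shows the roll near (234,227) and the knob near (268,187).

```bash
cat > m.py <<'E'
from h import *
import pickle
ds=pickle.load(open("d0.pkl","rb"));t,s=ds["top"],ds["side"]
def comp(m,near):
    n,l,st,c=cv2.connectedComponentsWithStats(m.astype(np.uint8));k=[i for i in range(1,n) if st[i,4]>15]
    i=min(k,key=lambda i:np.hypot(*(c[i]-near)));return l==i,c[i],st[i]
def hsv(d):return cv2.split(cv2.cvtColor(d["image"],cv2.COLOR_BGR2HSV))
def red(d):
    h,S,v=hsv(d);return ((h<8)|(h>172))&(S>150)&(v>60)
def green(d):
    h,S,v=hsv(d);return (h>45)&(h<80)&(S>120)&(v>50)
g,c,st=comp(green(t),(257,185));cn=max(cv2.findContours(g.astype(np.uint8),0,2)[0],key=cv2.contourArea)
r=cv2.minAreaRect(cn);box=cv2.boxPoints(r);P=plane(t,box,122);print("lid box",np.round(box,1).tolist());print(np.round(P,1),"centre",P.mean(0))
e=[P[(i+1)%4]-P[i] for i in range(4)];print("edge len",[round(np.linalg.norm(x),1) for x in e],"ang",[round(np.degrees(np.arctan2(x[1],x[0])),1) for x in e])
for nm,d,n in(("top",t,(268,246)),("side",s,(234,227))):
    m,c,st=comp(red(d),n);print("red",nm,c,st)
    ys,xs=np.nonzero(m)
    for y in np.unique(ys):print(y,xs[ys==y].min(),xs[ys==y].max(),end="; ")
    print()
for nm,d,n in(("top",t,(259,206)),("side",s,(268,187))):
    h,S,v=hsv(d);m,c,st=comp((v<45)&~green(d),n);print("knob",nm,c,st)
E
python3 m.py
python3 - <<'E'
import cv2,sys
sys.path.insert(0,'.')
a=cv2.imread('pics/top0.png')[190:270,220:320];b=cv2.imread('pics/side0.png')[165:245,210:310]
import numpy as np
cv2.imwrite('pics/z.png',cv2.resize(np.vstack([a,b]),None,fx=3.7,fy=3.7,interpolation=0))
E
```

```text
lid box [[196.60000610351562, 158.0], [304.0, 140.1999969482422], [315.6000061035156, 210.60000610351562], [208.1999969482422, 228.3000030517578]]
[[663.  206.2 122. ]
 [710.1 -36.4 122. ]
 [550.  -65.4 122. ]
 [504.2 173.  122. ]] centre [606.83645671  69.33431773 122.        ]
edge len [np.float64(247.1), np.float64(162.7), np.float64(242.7), np.float64(162.2)] ang [np.float64(-79.0), np.float64(-169.7), np.float64(100.9), np.float64(11.8)]
red top [266.912 246.876] [260 237  16  20 250]
237 267 271; 238 261 271; 239 260 271; 240 260 272; 241 260 272; 242 260 272; 243 260 272; 244 261 272; 245 261 272; 246 261 273; 247 261 273; 248 261 273; 249 262 274; 250 261 275; 251 261 275; 252 261 275; 253 261 275; 254 261 275; 255 261 272; 256 261 267; 
red side [233.30729167 225.70833333] [223 217  23  18 192]
217 239 239; 218 238 239; 219 236 241; 220 236 242; 221 234 243; 222 226 244; 223 225 245; 224 223 244; 225 223 243; 226 223 241; 227 224 240; 228 224 238; 229 225 236; 230 226 235; 231 227 233; 232 228 234; 233 228 234; 234 229 233; 
knob top [258.99130435 205.8       ] [252 201  14  11 115]
knob side [ 78.93421053 239.61842105] [ 71 217  16  43  76]
```

View pics/z.png

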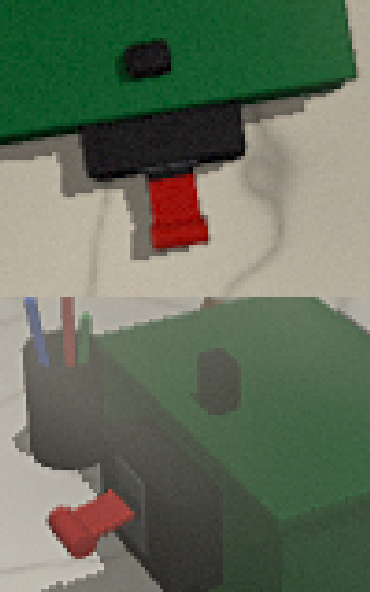

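The crop shows the roll as the wide end of the paddle, at about (268,252) in the top view and (229,228) in the side view. The knob top is at about (259.5,205) in the top view and (268.5,181) in the side view. I'll triangulate these points.

```bash
cat > m2.py <<'E'
from h import *
import pickle
ds=pickle.load(open("d0.pkl","rb"));t,s=ds["top"],ds["side"]
def T(a,b):
    r=[(c,v[0]) for c,v in(ray(t,a),ray(s,b))];p=tri(r);return p,[np.linalg.norm(np.cross(p-c,v)) for c,v in r]
for n,a,b in(("roll",(268.2,252.3),(228.6,228)),("knobtop",(259,205),(268.5,181.3))):print(n,*T(a,b))
a=np.radians(11);u=np.array([np.cos(a),np.sin(a),0]);w=np.array([-u[1],u[0],0]);O=np.array([609.8,69.9,0])
print("pred roll",O-158*u,"knobtop",O-55*u)
rl=O-158*u+[0,0,64]
print("pred px roll ends top/side",proj(t,[rl+18*w,rl-18*w]),proj(s,[rl+18*w,rl-18*w,rl]))
kt=O-55*u+[0,0,156];print("pred knob",proj(t,kt),proj(s,kt))
corn=[O+x*u+y*w+[0,0,122] for x,y in((-85,-123),(-85,123),(79,123),(79,-123))];print("lid",proj(t,corn).round(1).tolist(),proj(s,corn).round(1).tolist())
for n,p,z in(("jar",(157,167),85),("cup",(188,234),85),("counter",(371,200),40)):print(n,plane(t,p,z))
E
python3 m2.py
```

```text
roll [454.34578469  39.34728155  64.42186794] [np.float64(0.9023292281608937), np.float64(0.902329228160869)]
knobtop [555.32281862  59.84867526 156.0485259 ] [np.float64(0.21630134514076219), np.float64(0.2163013451408383)]
pred roll [454.70290502  39.75217873   0.        ] knobtop [555.81050491  59.40550525   0.        ]
pred px roll ends top/side [[260.35112389 253.80341267]
 [275.56063317 251.24496976]] [[225.91684796 223.99884432]
 [232.43545863 232.09100888]
 [229.12922073 227.9867981 ]]
pred knob [[259.18535499 204.8801463 ]] [[268.86321623 181.36527647]]
lid [[316.3, 210.7], [207.5, 228.9], [196.8, 157.6], [303.7, 139.9]] [[285.1, 225.1], [234.5, 175.3], [291.1, 161.0], [348.9, 204.0]]
jar [[647.03164709 305.25036474  85.        ]]
cup [[492.03139143 224.72441271  85.        ]]
counter [[ 587.51326038 -205.08100446   40.        ]]
```

Call:
send_rows:
  plan:
    - {"x": 5.69, "y": 10.72, "z": 0, "turn": -1, "grip": 0.8}
    - {"x": 5.69, "y": 10.72, "z": 0, "turn": -1, "grip": 0.8}
    - {"x": 5.69, "y": 10.72, "z": 0, "turn": -1, "grip": 0.8}
    - {"x": 5.69, "y": 10.72, "z": 0, "turn": -1, "grip": 0.8}
    - {"x": 5.69, "y": 10.72, "z": 0, "turn": -1, "grip": 0.8}
    - {"x": 5.69, "y": 10.72, "z": 0, "turn": -1, "grip": 0.8}
    - {"x": 5.69, "y": 10.72, "z": 0, "turn": -1, "grip": 0.8}
    - {"x": 5.69, "y": 10.72, "z": 0, "turn": -1, "grip": 0.8}

```text
time_s: 0.95
tcp_pos: [357.9, -141.5, 231.4]
tcp_rot: [0.0, 0.996, 0.095, 0.0]
force: [0.9, -0.5, -0.4]
grip_width: 0.799
finger_force: 0.0
```

Call:
send_rows:
  plan:
    - {"x": 1.8, "y": 3.4}
    - {"x": 1.8, "y": 3.4}
    - {"x": 1.8, "y": 3.4}
    - {"x": 1.8, "y": 3.4}
    - {"x": 1.8, "y": 3.4}
    - {"x": 1.8, "y": 3.4, "z": -1}
    - {"x": 1.8, "y": 3.4, "z": -1.6}
    - {"x": 1.8, "y": 3.4, "z": -1.6}

```text
schema error: expected keys x, y, z, turn, grip
```

```bash
python3 - <<'E'
from h import *
o=get_obs();print(o["tcp_pos"],o["tcp_rot"],o["force"],o["qvel"].round(3))
d=get_image("wrist");cv2.imwrite("pics/w1.png",d["image"]);
rl=np.array([454.5,39.6,64]);a=np.radians(11);w=np.array([-np.sin(a),np.cos(a),0])
print(proj(d,[rl,rl+18*w,rl-18*w]))
E
```

```text
[ 357.91924393 -141.48985347  231.40166249] [1.75460309e-04 9.95504064e-01 9.47184816e-02 1.94959638e-04] [ 0.93836275 -0.54027962 -0.35768044] [ 1.317  0.053  0.054 -0.006  0.003  1.309]
[[ 83.02574773  32.23222198]
 [ 60.91053355  32.31113965]
 [105.14594239  32.1534251 ]]
```

View pics/w1.png

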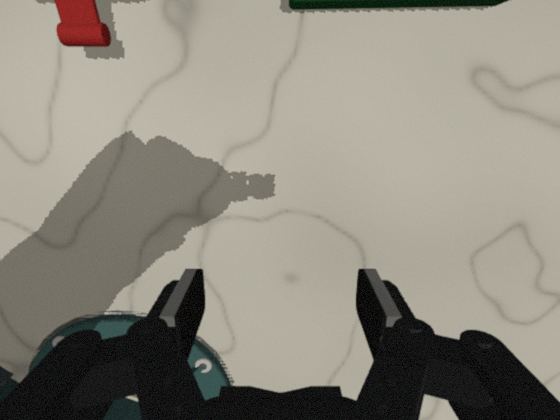

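The wrist view shows the roll at (83,34). It was predicted at (83,32), so the estimate holds.

Call:
send_rows:
  plan:
    - {"x": 1.7, "y": 3.2, "z": 0, "turn": 0, "grip": 0.8}
    - {"x": 1.7, "y": 3.2, "z": 0, "turn": 0, "grip": 0.8}
    - {"x": 1.7, "y": 3.2, "z": 0, "turn": 0, "grip": 0.8}
    - {"x": 1.7, "y": 3.2, "z": 0, "turn": 0, "grip": 0.8}
    - {"x": 1.7, "y": 3.2, "z": 0, "turn": 0, "grip": 0.8}
    - {"x": 1.7, "y": 3.2, "z": -1, "turn": 0, "grip": 0.8}
    - {"x": 1.7, "y": 3.2, "z": -1.6, "turn": 0, "grip": 0.8}
    - {"x": 1.7, "y": 3.2, "z": -1.6, "turn": 0, "grip": 0.8}

```text
time_s: 1.8
tcp_pos: [440.2, 16.5, 148.5]
tcp_rot: [-0.001, 0.995, 0.095, -0.003]
force: [-0.7, -0.0, 0.1]
grip_width: 0.8
finger_force: 0.0
```

```bash
python3 - <<'E'
from h import *
import time
d=get_image("wrist");o=get_obs();print(o["tcp_pos"],o["tcp_rot"],o["force"],o["qvel"].round(3))
cv2.imwrite("pics/w2.png",d["image"])
rl=np.array([454.5,39.6,64]);a=np.radians(11);w=np.array([-np.sin(a),np.cos(a),0])
print(proj(d,[rl,rl+18*w,rl-18*w]))
h,S,v=cv2.split(cv2.cvtColor(d["image"],cv2.COLOR_BGR2HSV));m=((h<8)|(h>172))&(S>150)&(v>60)
ys,xs=np.nonzero(m)
for y in range(ys.min(),ys.max()+1,4):
    q=xs[ys==y]
    if len(q):print(y,q.min(),q.max(),end="; ")
E
```

```text
[441.36808218  16.32302942 150.68493589] [-3.48846177e-04  9.95502778e-01  9.47194455e-02 -1.52456432e-03] [ 0.02884446 -0.4151925   1.27508916] [-0.    -0.026  0.069  0.037  0.001  0.001]
[[250.35243164 189.91340488]
 [224.10837906 189.96722211]
 [276.61088777 189.85957916]]
143 271 271; 147 226 271; 151 226 271; 155 227 271; 159 227 271; 163 227 271; 167 228 271; 171 228 271; 175 229 272; 179 229 272; 183 225 276; 187 225 276; 191 225 277; 195 225 277; 199 225 277; 203 227 276;
```

Call:
send_rows:
  plan:
    - {"x": 0.25, "y": 0.46, "z": 0, "turn": 0, "grip": 0.8}
    - {"x": 0.25, "y": 0.46, "z": -0.5, "turn": 0, "grip": 0.8}
    - {"x": 0.25, "y": 0.46, "z": -1.0, "turn": 0, "grip": 0.8}
    - {"x": 0.25, "y": 0.46, "z": -1.5, "turn": 0, "grip": 0.8}
    - {"x": 0.25, "y": 0.46, "z": -1.9, "turn": 0, "grip": 0.8}
    - {"x": 0.25, "y": 0.46, "z": -2.15, "turn": 0, "grip": 0.8}
    - {"x": 0.25, "y": 0.46, "z": -2.15, "turn": 0, "grip": 0.8}
    - {"x": 0.25, "y": 0.46, "z": -2.15, "turn": 0, "grip": 0.8}

```text
time_s: 2.65
tcp_pos: [456.1, 39.2, 45.3]
tcp_rot: [0.0, 0.995, 0.095, 0.001]
force: [0.7, 0.4, 0.4]
grip_width: 0.797
finger_force: 0.0
```

```bash
python3 - <<'E'
from h import *
o=get_obs();print(o["tcp_pos"],o["tcp_rot"],o["force"],o["qvel"].round(3))
d=get_image("wrist");cv2.imwrite("pics/w3.png",d["image"])
import pickle;pickle.dump([get_image("side"),get_image("top")],open("pre.pkl","wb"))
E
```

```text
[456.08708036  39.24433496  45.25331653] [1.73125226e-04 9.95499333e-01 9.47648828e-02 8.15288408e-04] [0.71301819 0.44019761 0.43854795] [ 0.001 -0.005 -0.001 -0.005 -0.002  0.   ]
```

View pics/w3.png

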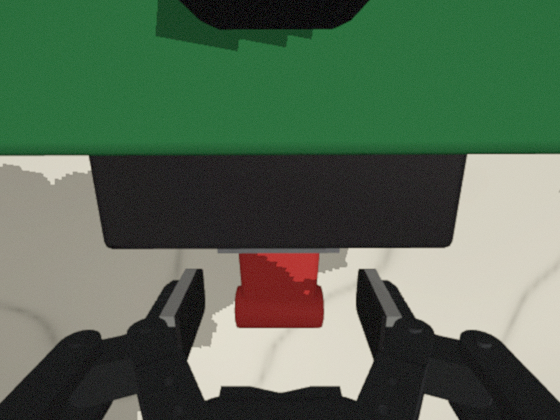

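The roll (279,305) sits centred between the pads, so I'll close on it.

Call:
send_rows:
  plan:
    - {"x": -0.03, "y": 0, "z": -0.05, "turn": 0, "grip": 0.6}
    - {"x": -0.03, "y": 0, "z": -0.05, "turn": 0, "grip": 0.5}
    - {"x": -0.03, "y": 0, "z": -0.05, "turn": 0, "grip": 0.35}
    - {"x": -0.03, "y": 0, "z": -0.05, "turn": 0, "grip": 0.3}
    - {"x": -0.03, "y": 0, "z": -0.05, "turn": 0, "grip": 0.3}
    - {"x": -0.03, "y": 0, "z": -0.05, "turn": 0, "grip": 0.3}
    - {"x": -0.03, "y": 0, "z": -0.05, "turn": 0, "grip": 0.3}
  squeeze: 20

```text
time_s: 3.5
tcp_pos: [453.5, 39.5, 41.3]
tcp_rot: [0.0, 0.995, 0.095, -0.0]
force: [-2.1, -4.3, 2.9]
grip_width: 0.416
finger_force: 23.8
```

Call:
send_rows:
  plan:
    - {"x": 0, "y": 0, "z": 0.02, "turn": 0, "grip": 0.3}
    - {"x": 0, "y": 0, "z": 0.04, "turn": 0, "grip": 0.3}
    - {"x": 0, "y": 0, "z": 0.06, "turn": 0, "grip": 0.3}
    - {"x": 0, "y": 0, "z": 0.08, "turn": 0, "grip": 0.3}
    - {"x": 0, "y": 0, "z": 0.08, "turn": 0, "grip": 0.3}
    - {"x": 0, "y": 0, "z": 0.08, "turn": 0, "grip": 0.3}

```text
time_s: 4.1
tcp_pos: [452.8, 39.5, 45.0]
tcp_rot: [0.0, 0.995, 0.095, -0.001]
force: [-3.6, -4.4, -4.3]
grip_width: 0.412
finger_force: 22.9
```

Call:
send_rows:
  plan:
    - {"x": -0.01, "y": 0, "z": 0.02, "turn": 0, "grip": 0.3}
    - {"x": -0.02, "y": 0, "z": 0.04, "turn": 0, "grip": 0.3}
    - {"x": -0.03, "y": 0, "z": 0.06, "turn": 0, "grip": 0.3}
    - {"x": -0.03, "y": 0, "z": 0.06, "turn": 0, "grip": 0.3}

```text
time_s: 4.5
tcp_pos: [452.4, 39.5, 48.6]
tcp_rot: [0.0, 0.995, 0.095, 0.0]
force: [-0.3, -4.3, -4.5]
grip_width: 0.417
finger_force: 22.8
```

Call:
send_rows:
  plan:
    - {"x": -0.01, "y": 0, "z": 0.02, "turn": 0, "grip": 0.3}
    - {"x": -0.01, "y": 0, "z": 0.04, "turn": 0, "grip": 0.3}
    - {"x": -0.01, "y": 0, "z": 0.06, "turn": 0, "grip": 0.3}
    - {"x": -0.01, "y": 0, "z": 0.06, "turn": 0, "grip": 0.3}

```text
time_s: 4.9
tcp_pos: [452.0, 39.5, 51.6]
tcp_rot: [0.0, 0.995, 0.095, 0.0]
force: [1.5, -4.4, -4.5]
grip_width: 0.416
finger_force: 22.7
```

Call:
send_rows:
  plan:
    - {"x": 0, "y": 0, "z": 0.02, "turn": 0, "grip": 0.3}
    - {"x": 0, "y": 0, "z": 0.04, "turn": 0, "grip": 0.3}
    - {"x": 0, "y": 0, "z": 0.06, "turn": 0, "grip": 0.3}
    - {"x": 0, "y": 0, "z": 0.06, "turn": 0, "grip": 0.3}

```text
time_s: 5.3
tcp_pos: [451.8, 39.5, 54.5]
tcp_rot: [0.0, 0.995, 0.095, 0.0]
force: [0.3, -5.0, -4.5]
grip_width: 0.42
finger_force: 22.6
```

Call:
send_rows:
  plan:
    - {"x": 0, "y": 0, "z": 0.02, "turn": 0, "grip": 0.3}
    - {"x": 0, "y": 0, "z": 0.04, "turn": 0, "grip": 0.3}
    - {"x": 0, "y": 0, "z": 0.06, "turn": 0, "grip": 0.3}
    - {"x": 0, "y": 0, "z": 0.06, "turn": 0, "grip": 0.3}

```text
time_s: 5.7
tcp_pos: [451.7, 39.5, 57.4]
tcp_rot: [0.0, 0.995, 0.095, 0.0]
force: [0.3, -5.7, -4.7]
grip_width: 0.417
finger_force: 22.5
```

Call:
send_rows:
  plan:
    - {"x": 0, "y": 0, "z": 0.02, "turn": 0, "grip": 0.3}
    - {"x": 0, "y": 0, "z": 0.04, "turn": 0, "grip": 0.3}
    - {"x": 0, "y": 0, "z": 0.06, "turn": 0, "grip": 0.3}
    - {"x": 0, "y": 0, "z": 0.06, "turn": 0, "grip": 0.3}

```text
time_s: 6.1
tcp_pos: [451.8, 39.5, 60.5]
tcp_rot: [0.0, 0.995, 0.095, 0.0]
force: [0.6, -5.5, -4.7]
grip_width: 0.416
finger_force: 22.4
```

```bash
python3 - <<'E'
from h import *
d=get_image("wrist");s=get_image("side")
cv2.imwrite("pics/w4.png",np.hstack([cv2.resize(d["image"],(400,300)),cv2.resize(s["image"][130:280,180:380],(400,300))]))
E
```

```text
(no output)
```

View pics/w4.png

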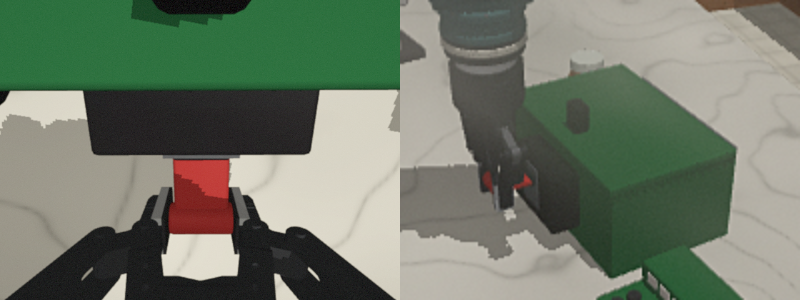

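The roll is held at (200,218) in the left half and is following the lift. The lid is still shut and clearly visible in the side view. I'll keep lifting.

Call:
send_rows:
  plan:
    - {"x": 0, "y": 0, "z": 0.02, "turn": 0, "grip": 0.3}
    - {"x": 0.01, "y": 0, "z": 0.04, "turn": 0, "grip": 0.3}
    - {"x": 0.01, "y": 0, "z": 0.05, "turn": 0, "grip": 0.3}
    - {"x": 0.01, "y": 0, "z": 0.05, "turn": 0, "grip": 0.3}

```text
time_s: 6.6
tcp_pos: [451.9, 39.5, 62.7]
tcp_rot: [0.0, 0.995, 0.095, -0.0]
force: [0.5, -5.0, -9.8]
grip_width: 0.416
finger_force: 21.7
```

Call:
send_rows:
  plan:
    - {"x": 0.005, "y": 0, "z": 0.02, "turn": 0, "grip": 0.3}
    - {"x": 0.01, "y": 0, "z": 0.04, "turn": 0, "grip": 0.3}
    - {"x": 0.01, "y": 0, "z": 0.06, "turn": 0, "grip": 0.3}
    - {"x": 0.01, "y": 0, "z": 0.06, "turn": 0, "grip": 0.3}

```text
time_s: 7.0
tcp_pos: [452.2, 39.6, 65.5]
tcp_rot: [0.0, 0.995, 0.095, -0.0]
force: [1.1, -5.3, -10.7]
grip_width: 0.414
finger_force: 21.4
```

Call:
send_rows:
  plan:
    - {"x": 0.005, "y": 0, "z": 0.02, "turn": 0, "grip": 0.3}
    - {"x": 0.01, "y": 0, "z": 0.04, "turn": 0, "grip": 0.3}
    - {"x": 0.015, "y": 0, "z": 0.06, "turn": 0, "grip": 0.3}
    - {"x": 0.015, "y": 0, "z": 0.06, "turn": 0, "grip": 0.3}

```text
time_s: 7.4
tcp_pos: [452.5, 39.6, 68.4]
tcp_rot: [-0.0, 0.995, 0.095, -0.001]
force: [-1.7, -5.5, -10.8]
grip_width: 0.415
finger_force: 21.5
```

Call:
send_rows:
  plan:
    - {"x": 0.005, "y": 0, "z": 0.02, "turn": 0, "grip": 0.3}
    - {"x": 0.01, "y": 0, "z": 0.04, "turn": 0, "grip": 0.3}
    - {"x": 0.02, "y": 0, "z": 0.06, "turn": 0, "grip": 0.3}
    - {"x": 0.02, "y": 0, "z": 0.06, "turn": 0, "grip": 0.3}

```text
time_s: 7.8
tcp_pos: [453.2, 39.7, 71.4]
tcp_rot: [-0.0, 0.995, 0.095, -0.001]
force: [-3.5, -5.0, -9.3]
grip_width: 0.419
finger_force: 21.5
```

```bash
cat > lid.py <<'E'
from h import *
import pickle
s=get_image("side")["image"];p=pickle.load(open("pre.pkl","rb"))[0]["image"]
d=cv2.absdiff(s,p).max(2)[155:265,290:350];print("lid diff px",(d>25).sum(),d.mean())
E
python3 lid.py
```

```text
lid diff px 0 2.8054545454545456
```

Call:
send_rows:
  plan:
    - {"x": 0, "y": 0, "z": 0.02, "turn": 0, "grip": 0.3}
    - {"x": 0.0, "y": 0, "z": 0.03, "turn": 0, "grip": 0.3}
    - {"x": 0.0, "y": 0, "z": 0.03, "turn": 0, "grip": 0.3}

```text
time_s: 8.15
tcp_pos: [453.6, 39.7, 73.1]
tcp_rot: [-0.0, 0.995, 0.095, -0.001]
force: [-3.1, -4.8, -10.1]
grip_width: 0.418
finger_force: 21.3
```

```bash
python3 lid.py
```

```text
lid diff px 0 2.8474242424242426
```

Call:
send_rows:
  plan:
    - {"x": 0, "y": 0, "z": 0.015, "turn": 0, "grip": 0.3}
    - {"x": 0.0, "y": 0, "z": 0.025, "turn": 0, "grip": 0.3}
    - {"x": 0.0, "y": 0, "z": 0.025, "turn": 0, "grip": 0.3}

```text
time_s: 8.5
tcp_pos: [454.0, 39.7, 74.5]
tcp_rot: [-0.0, 0.995, 0.095, -0.0]
force: [-4.2, -4.1, -10.0]
grip_width: 0.419
finger_force: 21.2
```

```bash
python3 lid.py
```

```text
lid diff px 0 2.8439393939393938
```

Call:
send_rows:
  plan:
    - {"x": 0, "y": 0, "z": 0.01, "turn": 0, "grip": 0.3}
    - {"x": 0.0, "y": 0, "z": 0.02, "turn": 0, "grip": 0.3}
    - {"x": 0.0, "y": 0, "z": 0.02, "turn": 0, "grip": 0.3}

```text
time_s: 8.85
tcp_pos: [454.3, 39.7, 75.6]
tcp_rot: [-0.0, 0.995, 0.095, 0.0]
force: [-2.6, -2.5, -8.8]
grip_width: 0.421
finger_force: 21.2
```

```bash
python3 lid.py
```

```text
lid diff px 0 2.870909090909091
```

Call:
send_rows:
  plan:
    - {"x": 0, "y": 0, "z": 0.01, "turn": 0, "grip": 0.3}
    - {"x": 0.0, "y": 0, "z": 0.02, "turn": 0, "grip": 0.3}
    - {"x": 0.0, "y": 0, "z": 0.02, "turn": 0, "grip": 0.3}

```text
time_s: 9.2
tcp_pos: [454.6, 39.6, 76.7]
tcp_rot: [-0.0, 0.995, 0.095, 0.0]
force: [-2.1, -1.9, -7.7]
grip_width: 0.416
finger_force: 21.6
```

```bash
python3 lid.py; python3 - <<'E'
from h import *
d=get_image("wrist");s=get_image("side")
cv2.imwrite("pics/w5.png",np.hstack([cv2.resize(d["image"],(400,300)),cv2.resize(s["image"][130:280,180:380],(400,300))]))
E
```

```text
lid diff px 26 3.619242424242424
```

View pics/w5.png

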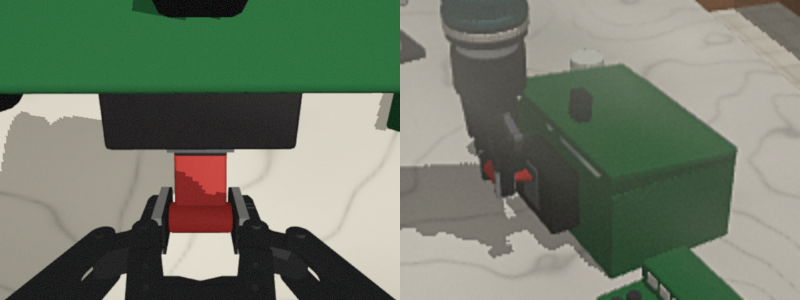

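The lid has popped: a light gap shows at (580,155) and the knob has risen from (578,115) to (580,103). I'll hold briefly, then ease the paddle down.

Call:
send_rows:
  plan:
    - {"x": 0, "y": 0, "z": 0, "turn": 0, "grip": 0.3}
    - {"x": 0, "y": 0, "z": 0, "turn": 0, "grip": 0.3}
    - {"x": -0.01, "y": 0, "z": -0.05, "turn": 0, "grip": 0.3}
    - {"x": -0.02, "y": 0, "z": -0.1, "turn": 0, "grip": 0.3}
    - {"x": -0.03, "y": 0, "z": -0.15, "turn": 0, "grip": 0.3}
    - {"x": -0.04, "y": 0, "z": -0.2, "turn": 0, "grip": 0.3}
    - {"x": -0.05, "y": 0, "z": -0.25, "turn": 0, "grip": 0.3}
    - {"x": -0.05, "y": 0, "z": -0.3, "turn": 0, "grip": 0.3}

```text
time_s: 10.15
tcp_pos: [452.4, 39.5, 61.6]
tcp_rot: [0.0, 0.995, 0.095, 0.001]
force: [2.6, -4.0, 1.0]
grip_width: 0.414
finger_force: 22.3
```

Call:
send_rows:
  plan:
    - {"x": 0, "y": 0, "z": -0.05, "turn": 0, "grip": 0.3}
    - {"x": 0, "y": 0, "z": -0.1, "turn": 0, "grip": 0.3}
    - {"x": 0, "y": 0, "z": -0.15, "turn": 0, "grip": 0.3}
    - {"x": 0.01, "y": 0, "z": -0.2, "turn": 0, "grip": 0.3}
    - {"x": 0.02, "y": 0, "z": -0.25, "turn": 0, "grip": 0.3}
    - {"x": 0.03, "y": 0, "z": -0.3, "turn": 0, "grip": 0.3}
    - {"x": 0.04, "y": 0, "z": -0.34, "turn": 0, "grip": 0.3}
    - {"x": 0.04, "y": 0, "z": -0.34, "turn": 0, "grip": 0.3}

```text
time_s: 10.95
tcp_pos: [453.6, 39.6, 44.4]
tcp_rot: [-0.0, 0.995, 0.095, -0.0]
force: [-1.1, -3.5, 6.7]
grip_width: 0.418
finger_force: 23.0
```

Call:
send_rows:
  plan:
    - {"x": 0, "y": 0, "z": -0.02, "turn": 0, "grip": 0.3}
    - {"x": 0, "y": 0, "z": -0.02, "turn": 0, "grip": 0.3}
    - {"x": 0, "y": 0, "z": -0.02, "turn": 0, "grip": 0.3}

```text
time_s: 11.25
tcp_pos: [453.8, 39.7, 43.8]
tcp_rot: [-0.0, 0.995, 0.095, 0.0]
force: [-1.4, -2.9, 10.7]
grip_width: 0.41
finger_force: 23.5
```

Call:
send_rows:
  plan:
    - {"x": 0, "y": 0, "z": 0, "turn": 0, "grip": 0.5}
    - {"x": 0, "y": 0, "z": 0, "turn": 0, "grip": 0.7}
    - {"x": 0, "y": 0, "z": 0, "turn": 0, "grip": 0.8}
    - {"x": 0, "y": 0, "z": 0.4, "turn": 0, "grip": 0.8}
    - {"x": 0, "y": 0, "z": 1.2, "turn": 0, "grip": 0.8}
    - {"x": 0, "y": 0, "z": 2.2, "turn": 0, "grip": 0.8}
    - {"x": 0, "y": 0, "z": 3.2, "turn": 0, "grip": 0.7}
    - {"x": 0, "y": 0, "z": 3.2, "turn": 0, "grip": 0.7}

```text
time_s: 12.05
tcp_pos: [455.9, 39.6, 208.8]
tcp_rot: [0.001, 0.995, 0.095, 0.004]
force: [0.5, 0.2, -0.4]
grip_width: 0.701
finger_force: 0.0
```

```bash
cat > k.py <<'E'
from h import *
import sys
d=get_image("wrist");o=get_obs();print(o["tcp_pos"],o["force"],o["grip_width"])
a=np.radians(11);u=np.array([np.cos(a),np.sin(a),0]);w=np.array([-u[1],u[0],0]);O=np.array([609.8,69.9,0])
for f in(0,.1,.15):
    k=O+(80-135*np.cos(f)+46*np.sin(f))*u+[0,0,110+135*np.sin(f)+46*np.cos(f)];print(f,"knob top",k,proj(d,k).round(1))
rl=O-158*u+[0,0,64];print("roll pred",proj(d,rl))
h,S,v=cv2.split(cv2.cvtColor(d["image"],cv2.COLOR_BGR2HSV));m=((h<8)|(h>172))&(S>150)&(v>60);ys,xs=np.nonzero(m);print("red",xs.min(),xs.max(),ys.min(),ys.max())
t=get_image("top");s=get_image("side")
cv2.imwrite("pics/k1.png",np.hstack([cv2.resize(d["image"],(400,300)),cv2.resize(s["image"][130:280,180:380],(400,300))]))
E
python3 k.py
```

```text
[455.08257592  39.62266129 205.96372307] [ 0.40236578  0.0048194  -0.98110481] 0.7018510794728027
0 knob top [555.81050491  59.40550525 156.        ] [[277.6  53.4]]
0.1 knob top [560.98051428  60.41045327 169.24770285] [[277.4  38.2]]
0.15 knob top [564.04641448  61.0064039  175.65761747] [[277.2  28.5]]
roll pred [[278.75135091 194.96534633]]
red 0 299 87 206
```

View pics/k1.png

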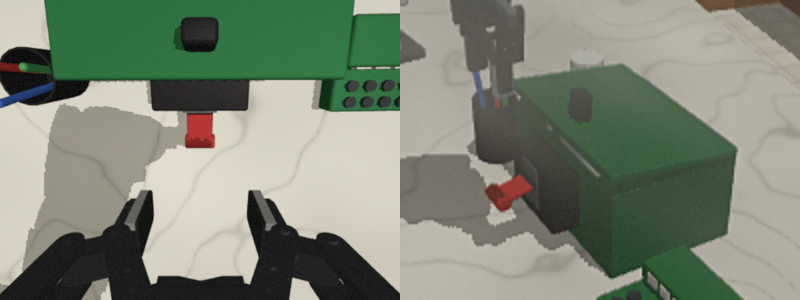

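The paddle is back down and the lid is ajar. The knob at wrist pixel (280,38) matches a lid angle of 0.1 rad.

Call:
send_rows:
  plan:
    - {"x": 0.9, "y": 0.17, "z": 0, "turn": 0, "grip": 0.7}
    - {"x": 1.8, "y": 0.35, "z": 0, "turn": 0, "grip": 0.7}
    - {"x": 2.1, "y": 0.41, "z": 0, "turn": 0, "grip": 0.7}
    - {"x": 2.1, "y": 0.41, "z": 0, "turn": 0, "grip": 0.7}
    - {"x": 2.1, "y": 0.41, "z": 0, "turn": 0, "grip": 0.7}
    - {"x": 2.1, "y": 0.41, "z": 0, "turn": 0, "grip": 0.7}

```text
time_s: 12.8
tcp_pos: [557.5, 60.0, 203.1]
tcp_rot: [-0.0, 0.995, 0.095, -0.001]
force: [0.4, 0.4, 0.3]
grip_width: 0.704
finger_force: 0.0
```

Next I'll descend to TCP z of about 141, with x up by about 2.5 mm.

Call:
send_rows:
  plan:
    - {"x": 0.03, "y": 0, "z": -0.4, "turn": 0, "grip": 0.7}
    - {"x": 0.03, "y": 0, "z": -0.8, "turn": 0, "grip": 0.7}
    - {"x": 0.03, "y": 0, "z": -1.1, "turn": 0, "grip": 0.7}
    - {"x": 0.03, "y": 0, "z": -1.22, "turn": 0, "grip": 0.7}
    - {"x": 0.03, "y": 0, "z": -1.22, "turn": 0, "grip": 0.7}
    - {"x": 0.03, "y": 0, "z": -1.22, "turn": 0, "grip": 0.7}

```text
time_s: 13.4
tcp_pos: [560.3, 60.0, 143.4]
tcp_rot: [0.0, 0.995, 0.095, 0.0]
force: [0.4, -0.2, 0.1]
grip_width: 0.701
finger_force: 0.0
```

Call:
send_rows:
  plan:
    - {"x": 0, "y": 0, "z": 0, "turn": 0, "grip": 0.45}
    - {"x": 0, "y": 0, "z": 0, "turn": 0, "grip": 0.35}
    - {"x": 0, "y": 0, "z": 0, "turn": 0, "grip": 0.2}
    - {"x": 0, "y": 0, "z": 0, "turn": 0, "grip": 0.2}
    - {"x": 0, "y": 0, "z": 0, "turn": 0, "grip": 0.2}
    - {"x": 0, "y": 0, "z": 0, "turn": 0, "grip": 0.2}
  squeeze: 20

```text
time_s: 14.0
tcp_pos: [560.4, 60.1, 142.7]
tcp_rot: [0.0, 0.995, 0.095, 0.0]
force: [-1.7, -0.4, 3.3]
grip_width: 0.299
finger_force: 25.5
```

```bash
python3 - <<'E'
from h import *
o=get_obs();p=o["tcp_pos"];a=np.radians(11);u=np.array([np.cos(a),np.sin(a),0]);H=np.array([609.8,69.9,0])+80*u+[0,0,110]
g=p+[0,0,18.7];r=g-H;x,z=r@u,r[2];R=np.hypot(x,z);A=np.arctan2(z,-x);print(p,x,z,R,A,o["force"])
for f in np.arange(0,1.61,.1):
    dx=-R*np.cos(A+f)-x;dz=R*np.sin(A+f)-z;print(round(f,2),(np.array([dx*u[0],dx*u[1],dz])/50).round(2))
E
```

```text
[560.36521357  60.10447536 142.67882058] -130.39560438746093 51.37882057609619 140.15276253917332 0.37534288550788963 [-1.70089998 -0.37694696  3.33413326]
0.0 [0. 0. 0.]
0.1 [0.11 0.02 0.26]
0.2 [0.25 0.05 0.5 ]
0.3 [0.41 0.08 0.72]
0.4 [0.59 0.12 0.93]
0.5 [0.8  0.15 1.12]
0.6 [1.02 0.2  1.29]
0.7 [1.25 0.24 1.44]
0.8 [1.5  0.29 1.56]
0.9 [1.76 0.34 1.65]
1.0 [2.03 0.39 1.72]
1.1 [2.3  0.45 1.76]
1.2 [2.57 0.5  1.78]
1.3 [2.85 0.55 1.76]
1.4 [3.12 0.61 1.72]
1.5 [3.39 0.66 1.65]
1.6 [3.64 0.71 1.55]
```

Call:
send_rows:
  plan:
    - {"x": 0.05, "y": 0.01, "z": 0.13, "turn": 0, "grip": 0.2}
    - {"x": 0.11, "y": 0.02, "z": 0.26, "turn": 0, "grip": 0.2}
    - {"x": 0.18, "y": 0.03, "z": 0.38, "turn": 0, "grip": 0.2}
    - {"x": 0.25, "y": 0.05, "z": 0.5, "turn": 0, "grip": 0.2}
    - {"x": 0.33, "y": 0.06, "z": 0.61, "turn": 0, "grip": 0.2}
    - {"x": 0.41, "y": 0.08, "z": 0.72, "turn": 0, "grip": 0.2}
    - {"x": 0.5, "y": 0.1, "z": 0.83, "turn": 0, "grip": 0.2}
    - {"x": 0.59, "y": 0.12, "z": 0.93, "turn": 0, "grip": 0.2}

```text
time_s: 14.8
tcp_pos: [590.2, 66.0, 189.5]
tcp_rot: [0.0, 0.995, 0.095, 0.0]
force: [-2.6, -3.2, -5.9]
grip_width: 0.301
finger_force: 22.6
```

Tracking well. From 0.4 to 1.1 rad next:

Call:
send_rows:
  plan:
    - {"x": 0.21, "y": 0.03, "z": 0.19, "turn": 0, "grip": 0.2}
    - {"x": 0.43, "y": 0.08, "z": 0.36, "turn": 0, "grip": 0.2}
    - {"x": 0.66, "y": 0.12, "z": 0.51, "turn": 0, "grip": 0.2}
    - {"x": 0.91, "y": 0.17, "z": 0.63, "turn": 0, "grip": 0.2}
    - {"x": 1.17, "y": 0.22, "z": 0.72, "turn": 0, "grip": 0.2}
    - {"x": 1.44, "y": 0.27, "z": 0.79, "turn": 0, "grip": 0.2}
    - {"x": 1.71, "y": 0.33, "z": 0.83, "turn": 0, "grip": 0.2}

```text
time_s: 15.5
tcp_pos: [676.1, 82.7, 231.5]
tcp_rot: [0.0, 0.995, 0.095, 0.001]
force: [-4.1, -3.8, -0.8]
grip_width: 0.299
finger_force: 20.0
```

Call:
send_rows:
  plan:
    - {"x": 0.27, "y": 0.05, "z": 0.02, "turn": 0, "grip": 0.2}
    - {"x": 0.55, "y": 0.1, "z": 0, "turn": 0, "grip": 0.2}
    - {"x": 0.82, "y": 0.16, "z": -0.04, "turn": 0, "grip": 0.2}
    - {"x": 1.09, "y": 0.21, "z": -0.11, "turn": 0, "grip": 0.2}
    - {"x": 1.21, "y": 0.24, "z": -0.16, "turn": 0, "grip": 0.2}
    - {"x": 1.21, "y": 0.24, "z": -0.16, "turn": 0, "grip": 0.2}
    - {"x": 1.21, "y": 0.24, "z": -0.16, "turn": 0, "grip": 0.2}

```text
time_s: 16.2
tcp_pos: [737.4, 94.7, 223.7]
tcp_rot: [0.0, 0.995, 0.095, 0.002]
force: [4.8, -0.5, 5.4]
grip_width: 0.302
finger_force: 20.0
```

```bash
python3 - <<'E'
from h import *
s=get_image("side");t=get_image("top")
cv2.imwrite("pics/f1.png",np.hstack([cv2.resize(t["image"][80:280,130:430],(400,267)),cv2.resize(s["image"][80:280,180:480],(400,267))]))
E
```

```text
(no output)
```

View pics/f1.png

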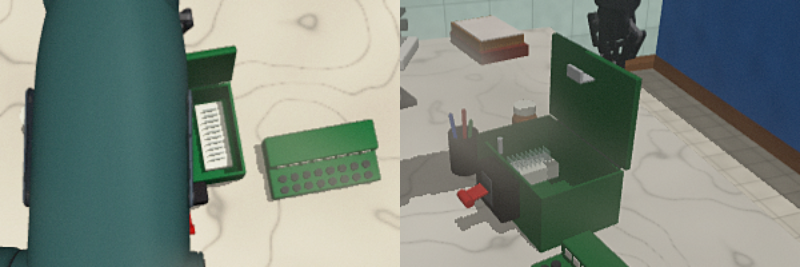

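The lid stands at about 1.66 rad, leaning back. I'll let go and rise straight up.

Call:
send_rows:
  plan:
    - {"x": 0, "y": 0, "z": 0, "turn": 0, "grip": 0.4}
    - {"x": 0, "y": 0, "z": 0, "turn": 0, "grip": 0.55}
    - {"x": 0, "y": 0, "z": 0, "turn": 0, "grip": 0.6}
    - {"x": 0, "y": 0, "z": 0.3, "turn": 0, "grip": 0.6}
    - {"x": 0, "y": 0, "z": 0.8, "turn": 0, "grip": 0.6}
    - {"x": 0, "y": 0, "z": 1.3, "turn": 0, "grip": 0.6}
    - {"x": 0, "y": 0, "z": 1.8, "turn": 0, "grip": 0.6}
    - {"x": 0, "y": 0, "z": 1.8, "turn": 0, "grip": 0.6}

```text
time_s: 17.1
tcp_pos: [736.5, 94.6, 315.7]
tcp_rot: [0.0, 0.995, 0.095, 0.002]
force: [1.1, -0.3, 0.7]
grip_width: 0.6
finger_force: 0.0
```

Call:
send_rows:
  plan:
    - {"x": 0, "y": 0, "z": 0, "turn": 0, "grip": 0.6}
    - {"x": 0, "y": 0, "z": 0, "turn": 0, "grip": 0.6}
    - {"x": 0, "y": 0, "z": 0, "turn": 0, "grip": 0.6}

```text
time_s: 17.4
tcp_pos: [735.4, 94.6, 311.6]
tcp_rot: [-0.0, 0.995, 0.095, -0.001]
force: [-0.8, -0.1, 0.5]
grip_width: 0.598
finger_force: 0.0
```

```bash
python3 - <<'E'
from h import *
o=get_obs();print(o["tcp_pos"],o["force"],o["qvel"].round(3))
s=get_image("side");t=get_image("top")
cv2.imwrite("pics/f2.png",np.hstack([cv2.resize(t["image"][80:280,130:430],(400,267)),cv2.resize(s["image"][80:280,180:480],(400,267))]))
E
```

```text
[735.41686057  94.62484673 311.58311844] [-0.75310422 -0.10906431  0.54475799] [-0.001  0.     0.008  0.005  0.001 -0.002]
```

View pics/f2.png

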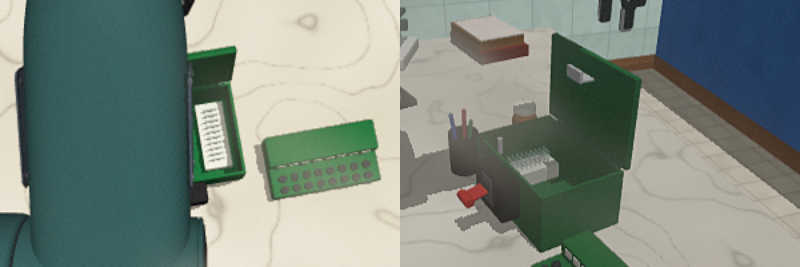

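The lid stayed open, the paddle is down, the counter, jar and cup show no sign of having moved, and the gripper is clear, at the top right of the side view.

```bash
python3 -c "from workcell import close_job; print(close_job())"
```

```text
the job is handed in; nothing more can be done
None
```

Job handed in at about 17.5 s of the 72 s limit, verdict not reported: the lid popped ajar and now leans back at about 1.66 rad, the paddle was eased down to rest, nothing around the case appears moved, and the gripper is clear.

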